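Index the seasoning caddy one hole along its rail

TASK

Bring the seasoning caddy one hole along its rail towards the mixing bowl: pull the knob of its spring lock plunger up until the pin is clear, slide the caddy to the very next hole on the bowl's side, and let the pin go fully home there. Finish while still gripping the knob firmly, with the pin seated, and do not let go at the end; leave the bowl and the white jar where they stand.

Things in the scene. Friction and masses are not known exactly. Their poses are not given: they have to be found in the camera images.
- rail: Fixed steel rail: a level square tube 30 x 30 mm, 420 mm long, on two feet at its ends. Origin on the counter under the tube's middle; its y axis runs along the tube, x across it, z up. Tube top at z = 100 mm. Along the tube's top are five holes of 13 mm, 14 mm deep, 60 mm apart, at y = -120, -60, 0, 60, 120 mm in this frame. At the start the pin sits in the middle hole (y = 0), under the caddy's sleeve.
- caddy (a joint): Position (m) of the caddy along the rail's +y, 0 at the middle hole, travel -0.125 to 0.125. The caddy is a grey plastic sleeve (42 mm across, 50 mm along the tube, top at 108 mm above the counter) with a small steel tray (62 x 126 mm) on its +x side that holds three lidded spice jars, tops at 103 mm above the counter. It weighs about 0.6 kg, slides with about 2 N of friction, and is locked as long as the pin is in a hole.
- plunger (a joint): Lift (m) of the spring lock plunger: 0 pin fully home, 0.018 upper stop. The 10 mm pin with round tip goes 12 mm into a hole, so a lift above 0.012 frees the caddy; with the pin resting on the tube between holes it reads about 0.012. The spring pulls it down with about 6 N at 0 and 9.6 N at 0.018. The pin has about 1.5 mm play each way in a hole and drops in by itself when over one.
- knob: Black upright cylindrical knob of the plunger, 28 mm across and 24 mm high, on top of the caddy's sleeve. Origin at the knob's centre, 139 mm above the counter with the pin home; it moves with caddy and plunger, and may be gripped at any yaw. Below it a 16 mm thick boss, 18 mm high, leaves 19 mm between the knob's underside and the sleeve's top.
- bowl: Open round steel mixing bowl, loose, 160 mm across the rim, 75 mm high, standing beyond one end of the rail, its centre about 300 mm from the rail's middle. Which end varies. Origin at the centre of its underside.
- jar: White closed ceramic storage jar, loose, 90 mm across, 130 mm high, standing beyond the other end of the rail. Origin at the centre of its underside.
There are look-alikes about, which are no part of the job. Of the things like the bowl, leave any that is pink; of the rest the larger one is meant.

How it is judged:
By the outcome, as a careful person would: the job done as asked, in the order asked, and still so for the second after the job is handed in, while the arm keeps its last pose, push and grip.
It also fails if it takes over 32 s, if anything falls off the work surface, if the arm or the gripper's body presses on something with over 40 N, if the wrist force passes 120 N, or if a joint passes its speed limit or range.

ROBOT

A 6-joint arm with a two-finger parallel gripper is mounted at the origin on the work surface. World frame = base frame: x ahead of the robot, y to its left, z up, the work surface at z = 0. Lengths are in m, angles in rad, forces in N, time in s.
With the tool pointing down it reaches from about 0.35 to 0.975 m from the base axis. Payload 4.9 kg.
Tool frame: the origin (TCP) lies at the very end of the fingers, on their centre line; the grasp point (between the pads) lies 19 mm behind it; x points along the fingers, y is the direction in which the jaws open and shut, and the axes are right-handed (so a half turn about x gives the same grasp; the last joint's range is limited). The gripper opens to 85 mm and grips with 20 to 120 N. Pads are 22 mm wide; open, the fingers measure 114 mm over their backs; the gripper's body (76 mm by 85 mm) begins 54 mm behind the grasp point. The pads swing forward as they close: fully open they stand 13 mm farther back than shut.
Start: joints at [1.051, 0.053, 1.613, -0, 1.476, -0.119], TCP at [0.244, 0.575, 0.231] pointing down, gripper open.
Joint ranges: [-3.01, 3.01], [-1.01, 2.22], [0.06, 2.58], [-1.02, 4.17], [0.09, 2.62], [-3.14, 3.14]. Speed limits (rad/s): [2.57, 2.57, 3.14, 3.14, 3.14, 3.14].

INTERFACE

Orientations are given as a unit quaternion [w, x, y, z].
In Python, from plant import manip gives the robot as it stands.
- The arm moves only by the tool play_rows, never from a script. Its argument "plan" is a list of rows, each a list of 5 numbers: the shift along the tool's x, y, z in mm, then the turn about the tool's x in rad, then the closure, from -1 (fully open) to 1 (shut). A call has 1 to 8 rows; each row is the pose to reach, as a shift and turn from the pose commanded when the call began, along the tool's axes at that moment; what a row does not reach only later rows make up. A row lasts 1/8 s, in which the tool goes at most 62.5 mm and 10.7 degrees, less where a joint would pass 70% of its speed; a pose out of reach is approached as far as the arm can. A call with a gripper value outside its range is refused whole. The fingers move at their own pace and stop on an object; the grip force is fixed at half the most. Time passes only in rows, so rows that repeat a pose let the fingers close. It gives the time, the measured TCP pose, the force and the opening at its end, in the units of the state.
- manip.state(): the state, without advancing time (a new reading comes with each control period).
- manip.grab_frame(name): name is "scene" or "top" or "wrist"; returns a dict with "img" (420x560x3 uint8, red, green, blue), "range_z" (420x560 float32, m along the optical axis (not along the pixel's ray), 0 where there is no reading), "fx", "fy", "cx", "cy" (pixels), "origin" and "rotation" of the camera in the world. Camera axes: x right, y up, looking along -z (the intrinsics and any distortion apply to the point x, -y, -z); pixel columns grow to the right and rows downward; lengths in m; the calibration is good to about 2 mm. A picture is of the moment at which its call begins.
- manip.job_done(): hands the job in, once; it reports no verdict.
The state is a dict: "time": time; "joint_pos": joint angles; "joint_vel": joint speeds; "joint_efforts": joint torques, N m; "tool_pos": TCP position; "tool_rot": TCP orientation; "contact_force": force on the tool from outside, world axes, zero at the start; "ft_torque": the same for the moment, N m; "gripper_width": opening from 0.0 (shut) to 1.0 (fully open).
Only numpy, scipy, OpenCV 4.12 (cv2) and the standard library are available. Lean on these libraries where they do the work, as an engineer would, in place of code of your own. Each camera call takes 0.05 s, during which the arm holds its last target. There are 200 camera calls.

## Working session

There is one attempt and no reset: what is moved stays moved. The work goes in short steps, Python scripts to look and compute and a tool call to move; the robot and the scene stay as the last step left them, time stands still between calls to the robot, and variables do not carry over. Pictures are saved under pics/ and viewed, about 8 in all and at most 12, crops included, and the job is handed in when it is done.

Besides the shell and the picture viewer there is one more tool, called after "Request:" as name(argument=value, ...), one argument or row to a line, values as JSON. play_rows: Moves the arm, as the interface text tells. Its arguments: {"type":"object","properties":{"plan":{"type":"array"}},"required":["plan"]}

```bash
mkdir -p pics; cat > h.py <<'E'
import numpy as np, cv2
from plant import manip
def grab(n):
    f=manip.grab_frame(n); np.savez(''+n+'.npz',**f); return f
def world(f):
    z=f['range_z']; v,u=np.indices(z.shape)
    p=np.stack([(u-f['cx'])/f['fx']*z,-(v-f['cy'])/f['fy']*z,-z],-1)
    return p@np.array(f['rotation']).T+f['origin']
E
python3 - <<'E'
from h import *
s=manip.state(); print({k:np.round(v,4) for k,v in s.items()})
a=grab('scene');b=grab('top')
for n,f in(('scene',a),('top',b)):
    print(n,f.keys(),f['fx'],f['origin']); cv2.imwrite(f'pics/{n}0.png',f['img'][...,::-1])
E
```

```text
{'time': np.float64(0.0), 'joint_pos': array([ 1.051 ,  0.0534,  1.6143,  0.    ,  1.476 , -0.119 ]), 'joint_vel': array([ 0.0014,  0.0008, -0.0014,  0.0008, -0.0006,  0.0009]), 'joint_efforts': array([ 2.00000e-04, -3.93693e+01, -3.70175e+01, -2.00000e-04,
        7.00000e-03, -0.00000e+00]), 'tool_pos': array([0.2435, 0.5749, 0.23  ]), 'tool_rot': array([ 0.6927,  0.1401,  0.6932, -0.1415]), 'contact_force': array([-0.1748, -0.4772,  0.0801]), 'ft_torque': array([-0.0361, -0.0225,  0.0142]), 'gripper_width': np.float64(1.0006)}
scene dict_keys(['img', 'range_z', 'fx', 'fy', 'cx', 'cy', 'origin', 'rotation']) 390.2535110842523 [ 0.87151252 -0.72898453  0.67749216]
top dict_keys(['img', 'range_z', 'fx', 'fy', 'cx', 'cy', 'origin', 'rotation']) 421.46328886823756 [0.33886008 0.0622234  1.11600836]
```

View pics/top0.png

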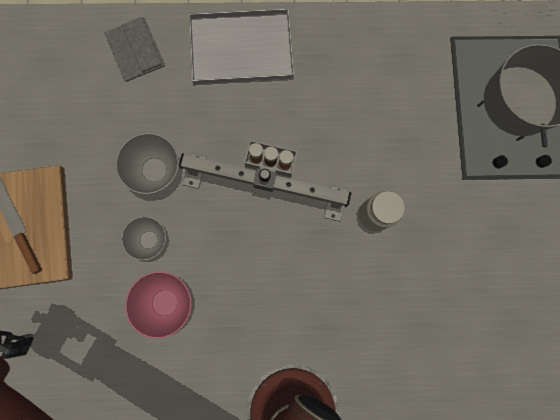

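View pics/scene0.png

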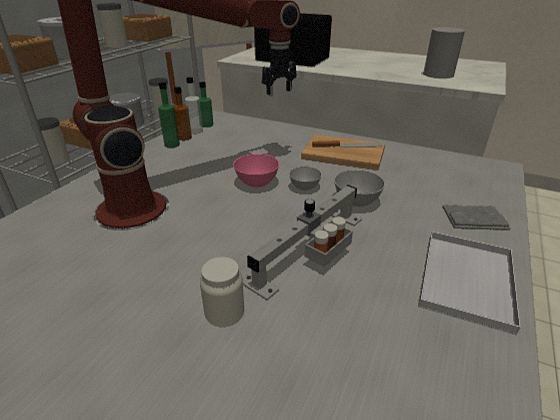

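Top view, bowl-like things: large steel bowl (148,163), small steel bowl (145,239), pink bowl (158,304). The large steel one fits: it is not pink, it is the larger of the rest, and it stands beyond the rail's left end. The knob is at (264,174) and the jar at (386,209), at the rail's other end. I'll measure these and confirm in a crop.

```bash
python3 - <<'E'
from h import *
from scipy.spatial.transform import Rotation as R
s=manip.state()
f=dict(np.load('top.npz')); P=world(f); g=dict(np.load('scene.npz')); Q=world(g)
for n,(u,v) in dict(bowl=(148,163),small=(145,239),pink=(158,304),jar=(386,209)).items():
    w=P[v-40:v+40,u-40:u+40].reshape(-1,3); c=P[v,u]
    m=(w[:,2]>.03)&(np.hypot(*(w[:,:2]-c[:2]).T)<.1); print(n,c.round(3),w[m].min(0).round(3),w[m].max(0).round(3))
for n,X in(('top',P),('scene',Q)):
    a=X.reshape(-1,3); c=P[174,264]
    k=(a[:,2]>.12)&(a[:,2]<.17)&(np.hypot(*(a[:,:2]-c[:2]).T)<.04)
    t=a[k&(a[:,2]>.146)]
    print(n,'knob',k.sum(),a[k].min(0).round(4),a[k].max(0).round(4),'top mean',t.mean(0).round(4),len(t))
    d=np.hypot(*(a[:,:2]-c[:2]).T)
    m=(abs(a[:,2]-.1)<.005)&(d<.23)
    # rail top band: within 25mm of line fit, iterated
    q=a[m][:,:2]; o=c[:2]; ax=P[168,217][:2]-P[190,312][:2]; ax/=np.linalg.norm(ax)
    for _ in range(5):
        e=(q-o)@np.array([-ax[1],ax[0]]); r=q[(abs(e)<.019)&(abs((q-c[:2])@ax)>.065 if _==0 else abs((q-c[:2])@ax)>.065)]
        o=r.mean(0); ax=np.linalg.svd(r-o)[2][0]*1; ax*=np.sign(ax[1])
    # midline from bins
    print('rail ax',ax.round(4),np.degrees(np.arctan2(ax[1],ax[0])).round(2),'mid',o.round(4),len(r))
    pr=(r-o)@ax; print('ends mid',(o+ax*(pr.min()+pr.max())/2).round(4),np.ptp(pr).round(3))
M=R.from_quat(np.r_[s['tool_rot'][1:],s['tool_rot'][0]]).as_matrix(); print(M.round(4))
cv2.imwrite('pics/crop1.png',cv2.resize(f['img'][120:270,110:410],None,fx=2.6,fy=2.6,interpolation=cv2.INTER_CUBIC)[...,::-1])
E
```

```text
Traceback (most recent call last):
  File "h.py", line 8, in world
    return p@np.array(f['rotation']).T+f['origin']
           ~^~~~~~~~~~~~~~~~~~~~~~~~~~
ValueError: matmul: Input operand 1 has a mismatch in its core dimension 0, with gufunc signature (n?,k),(k,m?)->(n?,m?) (size 4 is different from 3)
```

Rotation is a quaternion; fixing that.

```bash
cat > h.py <<'E'
import numpy as np, cv2
from plant import manip
from scipy.spatial.transform import Rotation as R
def mat(q): return R.from_quat(np.r_[q[1:],q[0]]).as_matrix()
def grab(n):
    f=manip.grab_frame(n); np.savez(''+n+'.npz',**f); return f
def world(f):
    z=f['range_z']; v,u=np.indices(z.shape)
    p=np.stack([(u-f['cx'])/f['fx']*z,-(v-f['cy'])/f['fy']*z,-z],-1)
    return p@mat(f['rotation']).T+f['origin']
E
python3 - <<'E'
from h import *
s=manip.state()
f=dict(np.load('top.npz')); P=world(f); g=dict(np.load('scene.npz')); Q=world(g)
for n,(u,v) in dict(bowl=(148,163),small=(145,239),pink=(158,304),jar=(386,209)).items():
    w=P[v-40:v+40,u-40:u+40].reshape(-1,3); c=P[v,u]
    m=(w[:,2]>.03)&(np.hypot(*(w[:,:2]-c[:2]).T)<.1); print(n,c.round(3),w[m].min(0).round(3),w[m].max(0).round(3))
ax0=P[168,217][:2]-P[190,312][:2]
c=P[174,264]; print('knob px',c.round(4))
for n,X in(('top',P),('scene',Q)):
    a=X.reshape(-1,3); d=np.hypot(*(a[:,:2]-c[:2]).T)
    k=(a[:,2]>.13)&(a[:,2]<.17)&(d<.04)
    t=a[k&(a[:,2]>.146)]
    print(n,'knob',k.sum(),a[k].min(0).round(4),a[k].max(0).round(4),'top mean',t.mean(0).round(4),len(t))
    q=a[(abs(a[:,2]-.1)<.005)&(d<.23)&(d>.065)][:,:2]; o=c[:2]; ax=ax0/np.linalg.norm(ax0)
    for _ in range(6):
        r=q[abs((q-o)@np.array([-ax[1],ax[0]]))<.019]
        o=r.mean(0); ax=np.linalg.svd(r-o,full_matrices=False)[2][0]; ax*=np.sign(ax@ax0)
    pr=(r-o)@ax; print('rail ax',ax.round(4),np.degrees(np.arctan2(ax[1],ax[0])).round(2),'ends mid',(o+ax*(pr.min()+pr.max())/2).round(4),np.ptp(pr).round(3),len(r))
    print('knob off rail line', ((t.mean(0)[:2]-o)@np.array([-ax[1],ax[0]])).round(4))
print(mat(s['tool_rot']).round(4))
cv2.imwrite('pics/crop1.png',cv2.resize(f['img'][120:270,110:410],None,fx=2.6,fy=2.6,interpolation=cv2.INTER_CUBIC)[...,::-1])
E
```

```text
bowl [0.647 0.373 0.005] [0.551 0.277 0.03 ] [0.709 0.435 0.079]
small [ 0.443  0.377 -0.   ] [0.345 0.312 0.03 ] [0.497 0.423 0.079]
pink [0.274 0.34  0.   ] [0.198 0.242 0.03 ] [0.355 0.401 0.079]
jar [ 0.492 -0.229  0.129] [ 0.452 -0.274  0.03 ] [ 0.541 -0.139  0.136]
knob px [0.5769 0.0606 0.1494]
top knob 121 [0.5637 0.0464 0.1302] [0.5892 0.0725 0.1534] top mean [0.5766 0.0594 0.1499] 104
rail ax [0.2452 0.9695] 75.81 ends mid [0.5772 0.059 ] 0.432 1396
knob off rail line 0.0007
scene knob 118 [0.5656 0.0443 0.1302] [0.5912 0.0718 0.1529] top mean [0.5786 0.0563 0.1502] 59
rail ax [0.2449 0.9695] 75.82 ends mid [0.5788 0.0594] 0.434 901
knob off rail line -0.0006
[[-9.000e-04  3.902e-01  9.207e-01]
 [-1.600e-03  9.207e-01 -3.902e-01]
 [-1.000e+00 -1.800e-03 -2.000e-04]]
```

View pics/crop1.png

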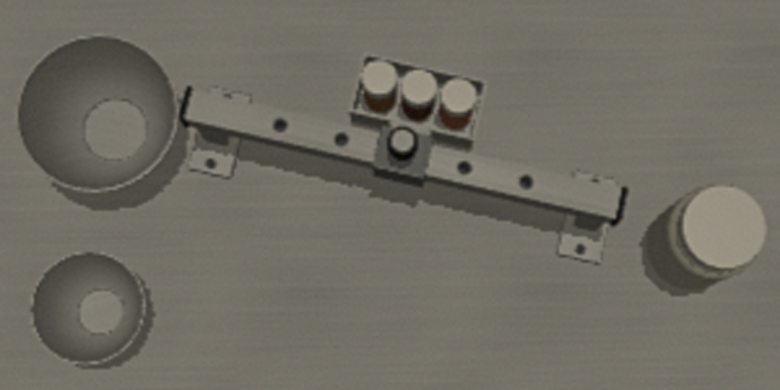

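The crop confirms it. The large steel bowl (crop 98,113; about 160 mm wide) stands at the rail's left end, larger than the other steel bowl (crop 90,308). The knob is at crop (402,142), and the next hole on the bowl's side is at crop (341,140). I'll go above the knob with the jaws along the rail.

Request:
play_rows(
  plan=[
    [0, -346, 509, -0.154, -1],
    [0, -346, 509, -0.154, -1],
    [0, -346, 509, -0.154, -1],
    [0, -346, 509, -0.154, -1],
    [0, -346, 509, -0.154, -1],
    [0, -346, 509, -0.154, -1],
    [0, -346, 509, -0.154, -1],
    [0, -346, 509, -0.154, -1],
  ],
)

```text
time: 1.1
tool_pos: [0.5154, 0.1534, 0.231]
tool_rot: [0.702, 0.087, 0.702, -0.087]
contact_force: [1.1, 0.1, 0.5]
gripper_width: 1.001
```

Request:
play_rows(
  plan=[
    [0, 0, 0, 0, -1],
    [0, 0, 0, 0, -1],
  ],
)

```text
time: 1.35
tool_pos: [0.5145, 0.1554, 0.2307]
tool_rot: [0.701, 0.087, 0.702, -0.087]
contact_force: [-0.3, 0.3, -0.8]
gripper_width: 1.004
```

```bash
cat >> h.py <<'E'
def to(x,y,z,yaw=75.8):
    s=manip.state(); M=mat(s['tool_rot']); d=M.T@(np.array([x,y,z])-s['tool_pos'])*1000
    a=np.degrees(np.arctan2(M[1,1],M[0,1])); print('t',s['time'],'pos',s['tool_pos'].round(4),'shift',d.round(1),'turn',np.radians(-(yaw-a)).round(4),'F',s['contact_force'].round(1),'w',s['gripper_width'])
E
python3 -c "
from h import *
to(.5776,.058,.23)"
```

```text
t 1.35 pos [0.5145 0.1554 0.2307] shift [  0.6 -79.   85.1] turn 0.0005 F [-0.3  0.3 -0.8] w 1.003943930855099
```

Request:
play_rows(
  plan=[
    [0, -40, 43, 0, -1],
    [0, -79, 85, 0, -1],
    [30, -79, 85, 0, -1],
    [30, -79, 85, 0, -1],
    [30, -79, 85, 0, -1],
  ],
)

```text
time: 1.98
tool_pos: [0.5777, 0.0595, 0.2019]
tool_rot: [0.702, 0.086, 0.702, -0.086]
contact_force: [0.9, 0.0, 0.3]
gripper_width: 0.999
```

```bash
python3 - <<'E'
from h import *
f=grab('wrist'); to(.5776,.058,.118)
P=world(f); a=P.reshape(-1,3); c=np.array([.5776,.058])
k=(a[:,2]>.145)&(a[:,2]<.158)&(np.hypot(*(a[:,:2]-c).T)<.03); t=a[k]
print(len(t),t.mean(0).round(4),t.min(0).round(4),t.max(0).round(4))
cv2.imwrite('pics/w1.png',f['img'][...,::-1])
E
```

```text
t 2.025 pos [0.5781 0.0593 0.2025] shift [84.5 -1.5 -0.3] turn 0.0033 F [0.6 1.1 0.9] w 0.9992108435161948
1591 [0.5763 0.0593 0.1511] [0.5636 0.0455 0.145 ] [0.5911 0.0728 0.1541]
```

View pics/w1.png

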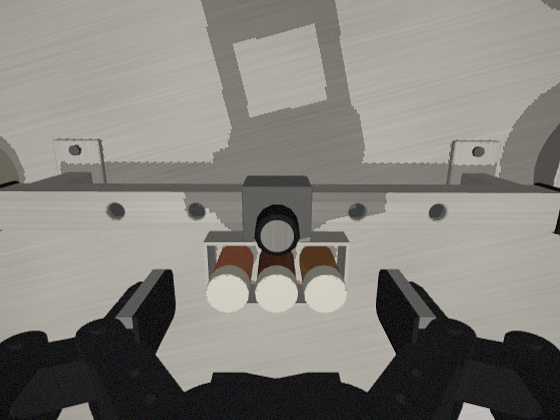

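The wrist view shows the knob (278,232) centred between the open jaws, with free rail holes at (197,211) and (357,211). The jaws line up with the rail. I'll descend and close.

Request:
play_rows(
  plan=[
    [40, -1, 0, 0, -1],
    [70, -1, 0, 0, -1],
    [84, -1, 0, 0, -1],
    [84, -1, 0, 0, -1],
    [84, -1, 0, 0, 1],
    [84, -1, 0, 0, 1],
    [84, -1, 0, 0, 1],
    [84, -1, 0, 0, 1],
  ],
)

```text
time: 3.02
tool_pos: [0.5788, 0.0583, 0.1188]
tool_rot: [0.703, 0.088, 0.701, -0.086]
contact_force: [0.4, 5.0, 2.9]
gripper_width: 0.31
```

Request:
play_rows(
  plan=[
    [0, 0, 0, 0, 1],
    [0, 0, 0, 0, 1],
    [0, 0, 0, 0, 1],
    [0, 0, 0, 0, 1],
  ],
)

```text
time: 3.52
tool_pos: [0.5788, 0.0583, 0.1188]
tool_rot: [0.703, 0.088, 0.701, -0.086]
contact_force: [0.6, 4.8, 3.4]
gripper_width: 0.311
```

```bash
python3 - <<'E'
from h import *
f=grab('scene'); to(.577,.059,.118)
cv2.imwrite('pics/s1.png',cv2.resize(f['img'][150:300,220:400],None,fx=3.3,fy=3.3,interpolation=cv2.INTER_CUBIC)[...,::-1])
E
```

```text
t 3.575 pos [0.5788 0.0583 0.1188] shift [ 0.8  0.3 -1.9] turn 0.0011 F [1.5 5.  4.9] w 0.3066982716269508
```

View pics/s1.png

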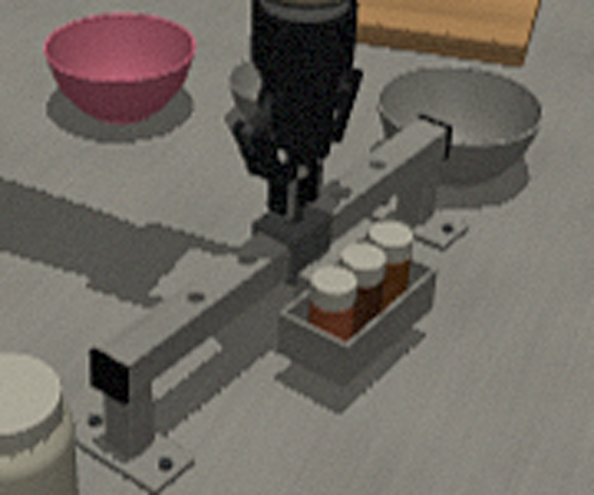

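The fingers grip the knob at s1 (290,200), opening about 26 mm. The bowl and jar are untouched. Lifting 15 mm and checking the force.

Request:
play_rows(
  plan=[
    [-4, 0, 0, 0, 1],
    [-8, 0, 0, 0, 1],
    [-12, 0, 0, 0, 1],
    [-15, 0, 0, 0, 1],
    [-15, 0, 0, 0, 1],
    [-15, 0, 0, 0, 1],
  ],
)

```text
time: 4.32
tool_pos: [0.5782, 0.0569, 0.1306]
tool_rot: [0.702, 0.087, 0.701, -0.087]
contact_force: [6.0, 0.6, -8.7]
gripper_width: 0.311
```

```bash
python3 -c "
from h import *
to(.577,.059,.1340)"
```

```text
t 4.325 pos [0.5782 0.0569 0.1306] shift [-3.4  1.7 -1.6] turn 0.0008 F [ 6.   0.6 -8.7] w 0.31097044881300695
```

Request:
play_rows(
  plan=[
    [-2, 0, 0, 0, 1],
    [-3, 0, 0, 0, 1],
    [-3, 0, 0, 0, 1],
    [-3, 0, 0, 0, 1],
  ],
)

```text
time: 4.82
tool_pos: [0.5781, 0.0569, 0.1334]
tool_rot: [0.702, 0.087, 0.701, -0.087]
contact_force: [6.5, -0.7, -9.6]
gripper_width: 0.31
```

```bash
python3 - <<'E'
from h import *
f=grab('scene'); to(.577,.059,.1340)
cv2.imwrite('pics/s2.png',cv2.resize(f['img'][180:260,270:360],None,fx=6.5,fy=6.5,interpolation=cv2.INTER_CUBIC)[...,::-1])
E
```

```text
t 4.875 pos [0.5782 0.0568 0.1334] shift [-0.6  1.8 -1.7] turn 0.0007 F [ 7.6  0.1 -8.6] w 0.3096150257608699
```

View pics/s2.png

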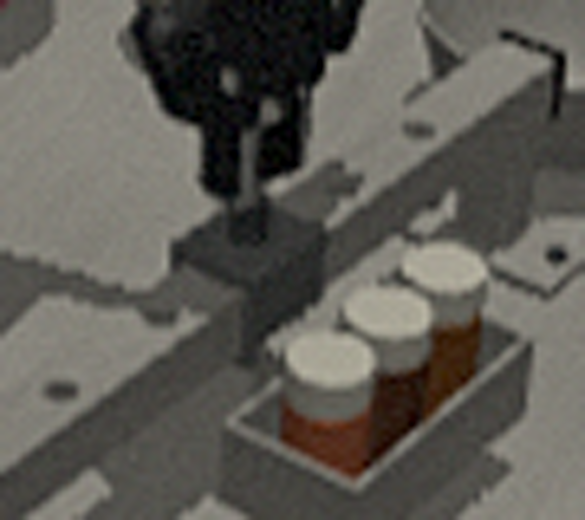

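Lift is about 14.6 mm (force −9 N agrees) and the pin is clear. The s2 view shows the boss exposed under the knob at (248,215). I'll slide 61 mm along +y tool (towards the bowl), easing the 6 N side load.

Request:
play_rows(
  plan=[
    [0, 5, 1, 0, 1],
    [0, 14, 1, 0, 1],
    [0, 24, 1, 0, 1],
    [0, 34, 1, 0, 1],
    [0, 43, 1, 0, 1],
    [0, 50, 1, 0, 1],
    [0, 55, 1, 0, 1],
    [0, 55, 1, 0, 1],
  ],
)

```text
time: 5.88
tool_pos: [0.592, 0.1111, 0.1352]
tool_rot: [0.702, 0.087, 0.702, -0.086]
contact_force: [1.3, 2.5, -9.4]
gripper_width: 0.307
```

```bash
python3 -c "
from h import *
x=np.array([.5788,.0583])+.0605*np.array([.245,.9695])
to(*x,.1330)"
```

```text
t 5.875 pos [0.592  0.1111 0.1352] shift [2.2 6.1 0.1] turn 0.0015 F [ 1.3  2.5 -9.4] w 0.30744507287813333
```

Request:
play_rows(
  plan=[
    [0, 3, 0, 0, 1],
    [1, 6, 0, 0, 1],
    [1, 6, 0, 0, 1],
    [1, 6, 0, 0, 1],
  ],
)

```text
time: 6.38
tool_pos: [0.5934, 0.1161, 0.1342]
tool_rot: [0.701, 0.087, 0.702, -0.087]
contact_force: [-1.0, -0.1, -9.6]
gripper_width: 0.312
```

```bash
python3 -c "
from h import *
x=np.array([.5788,.0583])+.0605*np.array([.245,.9695])
to(*x,.1188)"
```

```text
t 6.375 pos [0.5934 0.1161 0.1342] shift [15.4  0.9  0. ] turn 0.001 F [-1.  -0.1 -9.6] w 0.3122103658377592
```

Request:
play_rows(
  plan=[
    [2, 1, 0, 0, 1],
    [4, 1, 0, 0, 1],
    [6, 1, 0, 0, 1],
    [8, 1, 0, 0, 1],
    [8, 1, 0, 0, 1],
    [8, 1, 0, 0, 1],
  ],
)

```text
time: 7.12
tool_pos: [0.5937, 0.1169, 0.1263]
tool_rot: [0.702, 0.087, 0.702, -0.087]
contact_force: [-3.7, -0.5, -8.8]
gripper_width: 0.307
```

Lift is about 7.5 mm, below 12 mm, and the spring still pulls, so the pin is entering the hole. Continuing down.

Request:
play_rows(
  plan=[
    [2, 0, -1, 0, 1],
    [4, 0, -1, 0, 1],
    [6, 0, -1, 0, 1],
    [8, 0, -1, 0, 1],
    [9, 0, -1, 0, 1],
    [9, 0, -1, 0, 1],
    [9, 0, -1, 0, 1],
  ],
)

```text
time: 8.0
tool_pos: [0.5938, 0.1173, 0.1188]
tool_rot: [0.702, 0.087, 0.701, -0.087]
contact_force: [-2.0, -0.6, 2.6]
gripper_width: 0.313
```

```bash
python3 - <<'E'
from h import *
f=grab('scene'); t=grab('top'); to(.5934,.117,.1188)
P=world(t)
for n,(u,v) in dict(bowl=(148,163),jar=(386,209)).items():
    w=P[v-40:v+40,u-40:u+40].reshape(-1,3); c=P[v,u]; m=(w[:,2]>.03)&(np.hypot(*(w[:,:2]-c[:2]).T)<.1); print(n,w[m].min(0).round(3),w[m].max(0).round(3))
a=cv2.resize(f['img'][150:270,250:400],None,fx=3.2,fy=3.2); b=cv2.resize(t['img'][120:240,190:300],None,fx=3.2,fy=3.2)
cv2.imwrite('pics/s3.png',np.hstack([a[:384],b[:384,:312]])[...,::-1])
E
```

```text
t 8.1 pos [0.5938 0.1173 0.1188] shift [-0.  -0.3 -0.3] turn 0.0011 F [-3.  -2.3  3.6] w 0.3104335320998017
bowl [0.551 0.277 0.03 ] [0.709 0.435 0.078]
jar [ 0.452 -0.273  0.03 ] [ 0.541 -0.14   0.134]
```

View pics/s3.png

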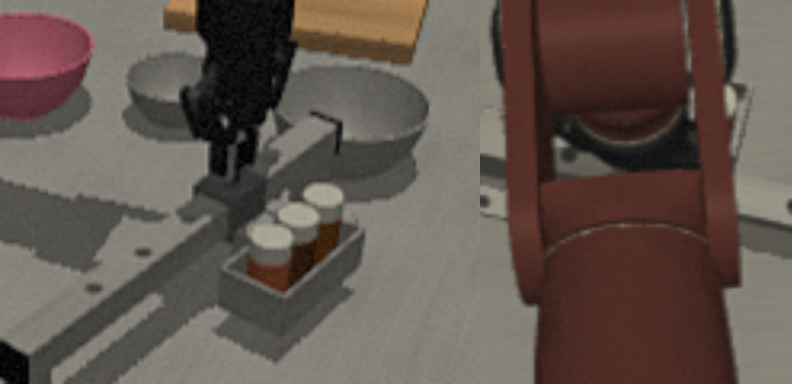

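The s3 view shows the fingers still on the knob (232,160) and the sleeve one hole nearer the bowl. TCP height is back at the pin-home value (0.1188 m), the load has changed from spring pull to slight push, and the bowl and jar have not moved. Handing in.

```bash
python3 -c "
from h import *
print(manip.job_done()); to(.5934,.117,.1188)"
```

```text
the job is handed in; nothing more can be done
None
the job is handed in; nothing more can be done
```

The caddy now sits one hole nearer the large steel bowl, with the pin seated and the gripper still holding the knob. I handed the job in at about 8.1 s of the 32 s allowed. The hand-in gives no verdict.

**What I did:** I gripped the knob with the jaws along the rail and lifted the plunger about 15–16 mm. I then slid the caddy towards the bowl and lowered the pin into the next hole.

**Last checks:**
- **Travel:** the tool moved 60.9 mm along the rail from the first grip, which fits one 60 mm spacing plus the pin's play.
- **Pin seated:** the tool is back at exactly its pin-home height (0.1188 m). On the way down it passed the height where a pin resting on the tube would have stopped. The vertical force changed from about −9 N of spring pull to about +3 N, the same as at the first grip.
- **Grip:** the gripper opening stayed at 0.31, about 26 mm by simple scaling, on the 28 mm knob.
- **Bowl and jar:** both measure in the same place as before, to about 1–2 mm.

No check failed or disagreed. The arm blocked the top camera's view of the sleeve, so I confirmed its position from the scene camera and the tool pose only. I did not push sideways to test the lock.

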